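# Release the cam and slide the dosing carriage home

### The arm

A 6-joint arm with a two-finger parallel gripper is mounted at the origin on the work surface. World frame = base frame: x ahead of the robot, y to its left, z up, the work surface at z = 0. Lengths are in m, angles in rad, forces in N, time in s.
With the tool pointing down it reaches from about 0.225 to 0.875 m from the base axis. Payload 3.4 kg.
Tool frame: the origin (TCP) lies midway between the tips of the shut fingers; the grasp point (between the pads) lies 19 mm behind it; z points along the fingers, y is the direction in which the jaws open and shut (so a half turn about z gives the same grasp; the last joint's range is limited). The gripper opens to 85 mm and grips with 20 to 120 N. Pads are 22 mm wide; open, the fingers measure 114 mm over their backs; the gripper's body (76 mm by 85 mm) begins 54 mm behind the grasp point. The pads swing forward as they close: fully open they stand 13 mm farther back than shut.
Start: joints at [-1.42, 0.276, 1.505, -0, 1.361, -0.121], TCP at [0.154, -0.554, 0.203] pointing down, gripper open.
Joint ranges: [-2.89, 2.89], [-0.75, 2.08], [0.22, 2.7], [-1.18, 4.32], [0.11, 2.71], [-2.7, 2.7]. Speed limits (rad/s): [2.57, 2.57, 3.14, 3.14, 3.14, 3.14].

### API

Orientations are given as [roll, pitch, yaw] about the fixed x, y, z axes, in that order (R = Rz(yaw) Ry(pitch) Rx(roll)).
In Python, from plant import * gives the robot as it stands. The module is installed in compiled form; this text tells all that it offers.
- The arm moves only by the tool carry_out, never from a script. Its argument "increments" is a list of rows, each a list of 7 numbers: the turn, a rotation vector about the tool's x, y, z in units of 8 degrees (1.0 is 8 degrees), then the shift along the tool's x, y, z in units of 40 mm (1.0 is 40 mm), then the finger opening in mm, from 0 to 85.4. A call has 1 to 12 rows; each row is the pose to reach, as a shift and turn from the pose commanded when the call began, along the tool's axes at that moment; what a row does not reach only later rows make up. A row lasts 1/8 s, in which the tool goes at most 62.5 mm and 10.7 degrees, less where a joint would pass 70% of its speed; a pose out of reach is approached as far as the arm can. A call with a gripper value outside its range is refused whole. The fingers move at their own pace and stop on an object; "newtons" is the grip in N (left out, the last holds). Time passes only in rows, so rows that repeat a pose let the fingers close. It gives the time, the measured TCP pose, the force and the opening at its end, in the units of the state.
- state(): the state, without advancing time (a new reading comes with each control period).
- camera(name): name is "side" or "top" or "wrist"; returns a dict with "pixels" (420x560x3 uint8, red, green, blue), "fx", "fy", "cx", "cy" (pixels), "rvec" (rotation vector, rad) and "tvec" (3), from world to camera coordinates, as OpenCV has them. Camera axes: x right, y down, z forward; pixel columns grow to the right and rows downward; lengths in m; the calibration is good to about 2 mm. A picture is of the moment at which its call begins. There is no depth.
- job_done(): hands the job in, once; it reports no verdict.
The state is a dict: "time_s": time; "joint_pos": joint angles; "dq": joint speeds; "tau": joint torques, N m; "position": TCP position; "ee_rot": TCP orientation; "force": force on the tool from outside, world axes, zero at the start; "wrist_torque": the same for the moment, N m; "gripper_width": opening from 0.0 (shut) to 1.0 (fully open).
Only numpy, scipy, OpenCV 4.12 (cv2) and the standard library are available. Lean on these libraries where they do the work, as an engineer would, in place of code of your own. Each camera call takes 0.05 s, during which the arm holds its last target.

### The job

On the dosing dock, first turn the cam to its low point by pushing its lever round with a fingertip, and only then push the carriage with its canister forward until it is fully home against the stops. Only touch and push: do not lift or tip the canister, and leave the other things on the table where they are.

Things in the scene. Friction and masses are not known exactly. Their poses are not given: they have to be found in the camera images.
- dock: Grey base plate of the dosing dock, fixed, 250 x 172 x 20 mm; origin under its centre, z up. Its x is the carriage's forward direction (roughly to the robot's left), its y points roughly to the robot. Carriage at the rear (-x), cam at the front (+x). Rails beside the carriage to z 38 mm; two black stop blocks at x 40..56, y +-48..68 mm, up to z 42 mm.
- cam (a joint): Turn of the cam, rad, -0.8 to 2.75; 0 = low point: disc's shortest radius faces the carriage, lever along the dock's +y. Grows clockwise from above: lever direction, counter-clockwise from the dock's +x, is pi/2 - value. Starts at 1.5 to 2.5: push the lever counter-clockwise. No stop or click at 0; stiff (0.3 N m, 4.5 N at 70 mm), stays put. The carriage can come home only within 0.5 rad of 0.
- cam_axis (a point): On the cam's vertical turning axis at the lever's mid-height, 60 mm above the table, 70 mm in front (+x) of the dock's centre. Around it a 24 mm steel hub up to z 73 mm. Below the lever, z 21..39 mm, the aluminium cam disc, 30 mm radius, 14 mm off-centre (reach 16 to 44 mm): its long side blocks the carriage's steel nose, its short side lets it pass.
- lever_end (a point): Middle of the outer end of the cam's black lever, 95 mm from the axis, 60 mm above the table. The lever is a straight bar from the hub to this end, 14 mm wide, z 47 to 73 mm, nothing beneath it but the disc, the stop blocks and the base plate.
- carriage (a joint): How far the carriage has been pushed forward along the dock's +x, m: 0 at the start, 0.050 fully home (hard stop). It slides with about 3 N and stays where it is left.
- push_face (a point): Centre of the rear face of the carriage's white upright push plate (faces the dock's -x; 110 mm wide, 8 mm thick, z 21 to 105 mm), 65 mm above the table. It moves with the carriage; push here towards the dock's +x. Free space behind it for 100 mm.
- seat (a point): Centre of the seat on the carriage on which the canister stands, 35 mm above the table, within a 15 mm high rim; moves with the carriage.
- canister: Clear square dosing canister with a white cap, loose, 62 x 62 mm, 73 mm high (top 108 mm above the table), about 0.25 kg; origin under its centre. It rides on the carriage, in front of the push plate.
- vial: small capped glass vial, 26 mm across, 60 mm high; origin under its centre. A bystander: leave it alone.
- cup: small white measuring cup, 64 mm across, 60 mm high; origin under its centre. A bystander: leave it alone.
- jar: white jar with a black lid, 56 mm across, 78 mm high; origin under its centre. A bystander: leave it alone.
- collar: grey pipe collar lying flat, 60 mm across, 22 mm high; origin under its centre. A bystander: leave it alone.
- screwdriver: screwdriver lying on the table, 170 mm long. A bystander: leave it alone.
- bottle: white bottle with a black cap, 60 mm across, 150 mm high; origin under its centre. A bystander: leave it alone.
- magnet: black glass-cleaning magnet, 70 x 42 mm, 38 mm high; origin under its centre. A bystander: leave it alone.

How it is judged:
On the way:
1. the cam is at its low point (within 0.5 rad) while the carriage is still back (less than 15 mm forward) (value of joint cam between -0.5 and 0.5 rad and value of joint carriage below 0.015 m), for 0.2 s.
At the end, for the whole second after the job is handed in: The carriage is within 3 mm of fully home (joint above 0.047 m), the cam still within 0.54 rad of its low point, and the canister upright (within 0.1 rad) and at rest in its seat (within 8 mm) (value of joint carriage above 0.047 m and value of joint cam between -0.54 and 0.54 rad and distance between canister and seat below 0.008 m and angle between canister's own z axis and vertical below 0.1 rad and linear speed of canister below 0.02 m/s); the robot touches nothing.
It fails at once if the carriage is pushed forward (over 15 mm) while the cam is not at its low point (over 0.6 rad away) (value of joint carriage above 0.015 m and value of joint cam above 0.6 rad).
It fails at once if the canister is lifted more than 10 mm off its seat or tipped by more than 0.3 rad (z of canister in the frame of seat above 0.01 m or angle between canister's own z axis and vertical above 0.3 rad).
It fails at once if a bystander is moved by more than 30 mm (distance of any of vial, cup, jar, collar, screwdriver, bottle, magnet from where it was at the start of the episode above 0.03 m).
It also fails if it takes over 58 s, if anything falls off the work surface, if the arm or the gripper's body presses on something with over 40 N, if the wrist force passes 120 N, or if a joint passes its speed limit or range.

## Working session

There is one attempt and no reset: what is moved stays moved. The work goes in short steps, Python scripts to look and compute and a tool call to move; the robot and the scene stay as the last step left them, time stands still between calls to the robot, and variables do not carry over. Pictures are saved under pics/ and viewed, and the job is handed in when it is done.

Besides the shell and the picture viewer there is one more tool, called as name([rows], argument=value, ...), one row to a line, values as JSON. carry_out: Moves the arm, as the interface text tells. Its arguments: {"type":"object","properties":{"increments":{"type":"array"},"newtons":{"type":"number"}},"required":["increments"]}

```bash
mkdir -p pics; cat > h.py <<'E'
from plant import *
import numpy as np, cv2
def cam(n,save=None):
    c=camera(n)
    c['R']=cv2.Rodrigues(np.array(c['rvec'],float))[0]; c['t']=np.array(c['tvec'],float).ravel()
    if save: cv2.imwrite('pics/'+save,c['pixels'][:,:,::-1])
    return c
def ray(c,u,v,z):
    d=c['R'].T@np.array([(u-c['cx'])/c['fx'],(v-c['cy'])/c['fy'],1]); o=-c['R'].T@c['t']
    return o+d*(z-o[2])/d[2]
def proj(c,p):
    q=c['R']@np.array(p,float)+c['t']; return (round(c['fx']*q[0]/q[2]+c['cx'],1),round(c['fy']*q[1]/q[2]+c['cy'],1))
E
python3 - <<'E'
from h import *
import pickle
for n in('top','side','wrist'):
    c=cam(n,n+'0.png'); pickle.dump(c,open(n+'0.pkl','wb')); print(n,c['fx'],-c['R'].T@c['t'],c['R'][2])
s=state();print(s['time_s'],s['position'],s['ee_rot'],s['gripper_width'])
E
```

```text
top 453.9954367805581 [0.49127851 0.02880644 1.15465082] [ 0.04426128 -0.02660828 -0.99866558]
side 463.5724366775613 [0.16199306 0.83882574 0.7447749 ] [ 0.36545677 -0.72053881 -0.5892921 ]
wrist 302.2704725439169 [ 0.22816165 -0.53226163  0.3734339 ] [-0.29047375 -0.0795839  -0.95356772]
0.15 [ 0.154304   -0.5534415   0.20261768] [-3.14011266e+00 -1.70788922e-04  2.71831292e-01] 0.9965269915171575
```

View pics/top0.png

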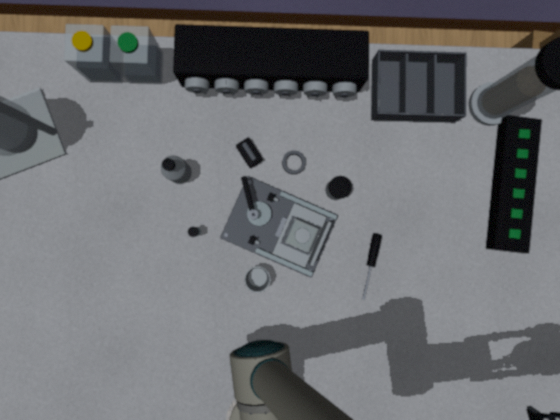

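View pics/side0.png

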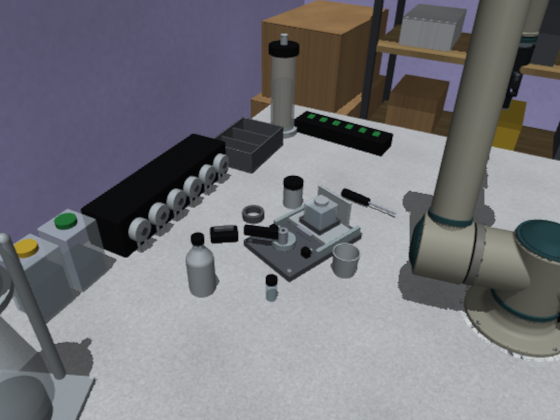

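The top view shows the dock around (280,226), with the lever running from the hub at about (257,213) up to (248,180). The push plate is at lower right, near (325,243). I'll enlarge it to get exact pixels.

```bash
python3 - <<'E'
import cv2,pickle
c=pickle.load(open('top0.pkl','rb'));i=c['pixels'][130:300,150:390,::-1]
i=cv2.resize(i,(800,567),interpolation=cv2.INTER_CUBIC)
cv2.imwrite('pics/top0z.png',i)
c=pickle.load(open('side0.pkl','rb'));i=c['pixels'][170:310,200:400,::-1]
i=cv2.resize(i,(800,560),interpolation=cv2.INTER_CUBIC)
cv2.imwrite('pics/side0z.png',i)
E
```

```text
(no output)
```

View pics/top0z.png

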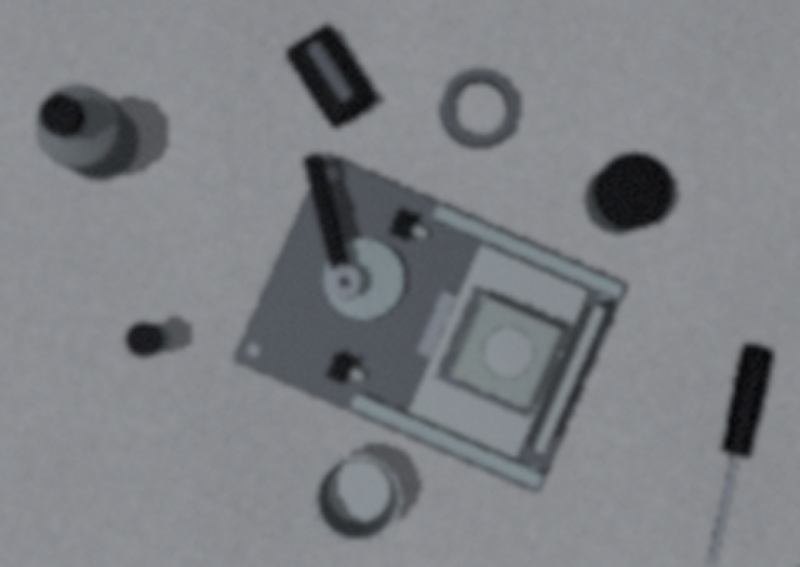

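View pics/side0z.png

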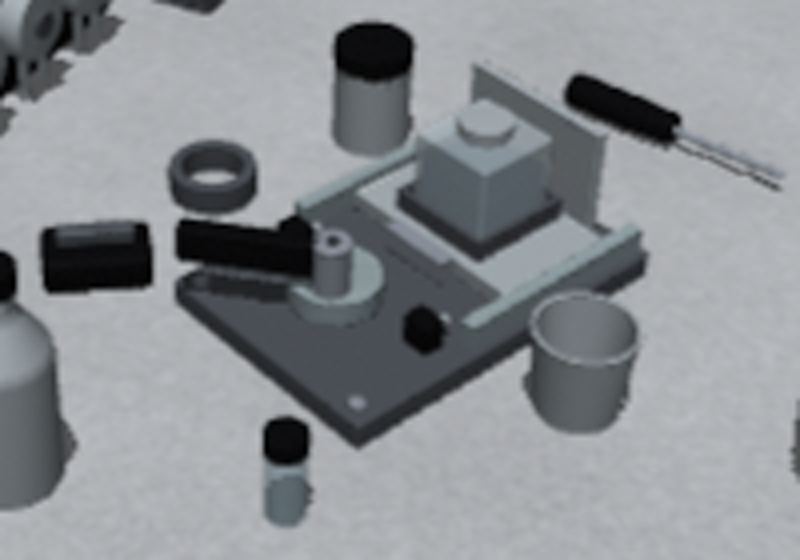

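```bash
cat >> h.py <<'E'
import pickle
def L(n): return pickle.load(open(n,'rb'))
E
python3 - <<'E'
from h import *
c=L('top0.pkl'); k=.3
z=lambda u,v,h:ray(c,150+u*k,130+v*k,h)
P={'hub':(346,282,.073),'cornA':(237,358,.02),'cornB':(325,153,.02),'leverend':(314,156,.073),'railfar1':(435,213,.038),'railfar2':(627,285,.038),'railn1':(352,398,.038),'railn2':(540,487,.038),
'stopfar':(407,222,.042),'stopnear':(344,364,.042),'plate1':(606,304,.105),'plate2':(541,450,.105),'vial':(145,340,.06),'cup':(365,490,.06),'bottle':(62,116,.15),'jar':(634,190,.078),'magnet':(335,75,.038),'collar':(481,108,.022),'sd':(748,400,.02),'cap':(509,352,.108)}
W={n:z(*p) for n,p in P.items()}
for n,w in W.items(): print(n,w.round(3))
xa=np.mean([W['railfar1']-W['railfar2'],W['railn1']-W['railn2']],0);print('xdir',np.degrees(np.arctan2(xa[1],xa[0])))
e=W['cornA']-W['cornB'];print('ydir',np.degrees(np.arctan2(e[1],e[0])),np.linalg.norm(e))
p=W['plate2']-W['plate1'];print('plate',np.degrees(np.arctan2(p[1],p[0])),np.linalg.norm(p))
s=W['stopnear']-W['stopfar'];print('stops',np.degrees(np.arctan2(s[1],s[0])),np.linalg.norm(s))
l=W['leverend']-W['hub'];print('lev',np.degrees(np.arctan2(l[1],l[0])),np.linalg.norm(l))
c=L('side0.pkl')
z=lambda u,v,h:ray(c,200+u*.25,170+v*.25,h).round(3)
print('side hub',z(335,240,.073),'corn',z(358,440,.02),z(178,288,.02),'vialtop',z(286,430,.06),'platetop',z(475,66,.105),z(605,135,.105), 'levend',z(180,223,.073))
E
```

```text
hub [0.527 0.055 0.073]
cornA [0.47  0.136 0.02 ]
cornB [0.626 0.075 0.02 ]
leverend [0.617 0.08  0.073]
railfar1 [ 0.581 -0.008  0.038]
railfar2 [ 0.531 -0.152  0.038]
railn1 [0.443 0.05  0.038]
railn2 [ 0.381 -0.09   0.038]
stopfar [0.574 0.012 0.042]
stopnear [0.468 0.056 0.042]
plate1 [ 0.515 -0.127  0.105]
plate2 [ 0.413 -0.083  0.105]
vial [0.483 0.199 0.06 ]
cup [0.379 0.038 0.06 ]
bottle [0.631 0.244 0.15 ]
jar [ 0.598 -0.149  0.078]
magnet [0.682 0.068 0.038]
collar [ 0.663 -0.042  0.022]
sd [ 0.447 -0.248  0.02 ]
cap [ 0.48  -0.059  0.108]
xdir 68.3764556656058
ydir 158.3413990485551 0.16707701751070186
plate 156.96242324636427 0.11095040042241365
stops 157.45263174490958 0.11416894326661525
lev 15.641581244605023 0.09322396118921446
side hub [0.527 0.057 0.073] corn [0.465 0.152 0.02 ] [0.62  0.084 0.02 ] vialtop [0.485 0.201 0.06 ] platetop [ 0.51  -0.111  0.105] [ 0.41  -0.076  0.105] levend [0.616 0.086 0.073]
```

```bash
python3 - <<'E'
from h import *
from scipy.spatial.transform import Rotation as Ro
s=state();R=Ro.from_euler('xyz',s['ee_rot']).as_matrix()
print((R.T@(np.array([.605,.047,.2])-s['position'])/.04).round(2), (np.radians(67.5)-s['ee_rot'][2])/np.radians(8))
E
```

```text
[ 14.88 -11.43   0.08] 6.490651775695002
```

carry_out([
  [0,0,-0.5,0.75,-0.6,0,0],
  [0,0,-1.1,1.5,-1.15,0,0],
  [0,0,-1.65,2.25,-1.7,0,0],
  [0,0,-2.2,3,-2.3,0,0],
  [0,0,-2.7,3.75,-2.9,0,0],
  [0,0,-3.25,4.5,-3.45,0,0],
  [0,0,-3.8,5.25,-4,0,0],
  [0,0,-4.3,6,-4.6,0,0],
  [0,0,-4.9,6.75,-5.2,0,0],
  [0,0,-5.4,7.5,-5.75,0,0],
  [0,0,-6,8.25,-6.3,0,0],
  [0,0,-6.5,9,-6.9,0,0],
], newtons=30)

```text
time_s: 1.65
position: [0.4276, -0.1903, 0.2031]
ee_rot: [-3.141, 0.0, 1.182]
force: [-0.3, -0.6, -0.4]
gripper_width: 0.005
```

```bash
cat >> h.py <<'E'
from scipy.spatial.transform import Rotation as Ro
def to(p):
    s=state();R=Ro.from_euler('xyz',s['ee_rot']).as_matrix()
    print('t',s['time_s'],np.round(s['position'],4),np.degrees(s['ee_rot']).round(1),'F',np.round(s['force'],1),'->',(R.T@(np.array(p)-s['position'])/.04).round(2))
E
python3 -c "
from h import *
to([.605,.047,.2])"
```

```text
t 1.65 [ 0.4276 -0.1903  0.2031] [-180.     0.    67.7] F [-0.3 -0.6 -0.4] -> [7.17 1.85 0.08]
```

carry_out([
  [0,0,0,1,0.3,0,0],
  [0,0,0,2,0.6,0,0],
  [0,0,0,3,0.9,0,0],
  [0,0,0,4,1.2,0,0],
  [0,0,0,5,1.5,0,0],
  [0,0,0,6,1.7,0,0],
  [0,0,0,6.6,1.9,0,0],
  [0,0,0,7,1.95,0,0],
  [0,0,0,7,1.95,0,0],
  [0,0,0,7,1.95,0,0],
])

```text
time_s: 2.9
position: [0.6053, 0.0367, 0.2033]
ee_rot: [-3.141, 0.001, 1.179]
force: [-0.9, -0.5, -0.4]
gripper_width: 0.002
```

```bash
python3 -c "
from h import *
to([.606,.0435,.05])
cam('side','side1.png');cam('top','top1.png');cam('wrist','wrist1.png')"
```

```text
t 2.9 [0.6053 0.0367 0.2033] [-1.80e+02  1.00e-01  6.75e+01] F [-0.9 -0.5 -0.4] -> [ 0.17 -0.05  3.83]
```

View pics/wrist1.png

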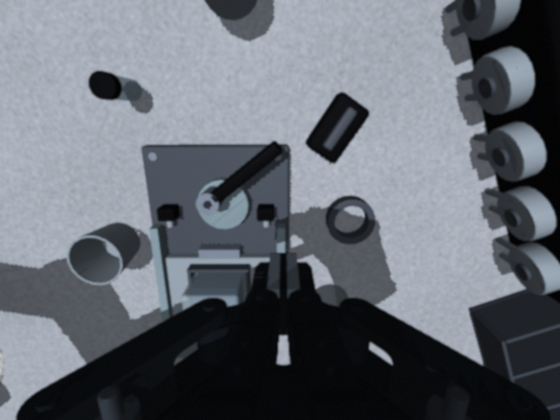

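View pics/side1.png

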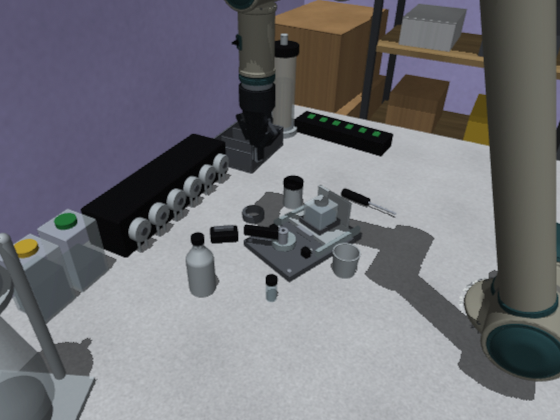

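Wrist view: hub (209,202), lever end (278,148). That puts the lever about 52° clockwise from dock x, which agrees with the top view. The way down beside the lever is clear, so I'll descend and plan the sweep.

carry_out([
  [0,0,0,0,0,0.8,0],
  [0,0,0,0,0,1.6,0],
  [0,0,0,0,0,2.4,0],
  [0,0,0,0,0,3.2,0],
  [0,0,0,0,0,3.6,0],
  [0,0,0,0,0,3.8,0],
  [0,0,0,0,0,3.8,0],
  [0,0,0,0,0,3.8,0],
])

```text
time_s: 4.05
position: [0.6069, 0.0376, 0.0524]
ee_rot: [3.139, -0.001, 1.179]
force: [0.1, 0.1, 1.3]
gripper_width: 0.0
```

```bash
python3 -c "
from h import *
to([.606,.0435,.05])
s=state();R=Ro.from_euler('xyz',s['ee_rot']).as_matrix()
H=np.array([.527,.056]);tx=R[:2,0];ty=R[:2,1]
for a in range(15,166,10):
    t=np.radians(a);u=np.array([np.cos(t),np.sin(t)]);n=np.array([-u[1],u[0]])
    h=.011*abs(n@tx)+.0145*abs(n@ty)
    P=H+.072*u-(.007+h)*n
    d=R.T@(np.array([*P,s['position'][2]])-s['position'])/.04
    print(a,d.round(2))
"
```

```text
t 4.05 [0.6069 0.0376 0.0524] [179.9  -0.   67.6] F [0.1 0.1 1.3] -> [ 0.13 -0.08  0.06]
15 [ 0.27 -0.22 -0.  ]
25 [ 0.56 -0.34 -0.  ]
35 [ 0.84 -0.52 -0.  ]
45 [ 1.09 -0.76 -0.  ]
55 [ 1.29 -1.06 -0.  ]
65 [ 1.44 -1.39 -0.  ]
75 [ 1.52 -1.69 -0.  ]
85 [ 1.56 -1.99 -0.  ]
95 [ 1.55 -2.3  -0.  ]
105 [ 1.48 -2.62 -0.  ]
115 [ 1.34 -2.93 -0.01]
125 [ 1.14 -3.22 -0.01]
135 [ 0.88 -3.47 -0.01]
145 [ 0.56 -3.67 -0.01]
155 [ 0.21 -3.8  -0.01]
165 [-0.08 -3.87 -0.01]
```

carry_out([
  [0,0,0,0.27,-0.2,0,0],
  [0,0,0,0.42,-0.28,0,0],
  [0,0,0,0.56,-0.34,0,0],
  [0,0,0,0.7,-0.43,0,0],
  [0,0,0,0.84,-0.52,0,0],
  [0,0,0,1.09,-0.76,0,0],
  [0,0,0,1.29,-1.06,0,0],
  [0,0,0,1.44,-1.39,0,0],
  [0,0,0,1.52,-1.69,0,0],
  [0,0,0,1.56,-1.99,0,0],
  [0,0,0,1.56,-1.99,0,0],
])

```text
time_s: 5.42
position: [0.555, 0.1261, 0.0513]
ee_rot: [-3.141, 0.0, 1.18]
force: [-0.0, -0.3, 0.1]
gripper_width: -0.001
```

```bash
python3 -c "
from h import *
to([.606,.0435,.05])
s=state();R=Ro.from_euler('xyz',s['ee_rot']).as_matrix()
H=np.array([.527,.056]);tx=R[:2,0];ty=R[:2,1]
for a in range(85,166,10):
    t=np.radians(a);u=np.array([np.cos(t),np.sin(t)]);n=np.array([-u[1],u[0]])
    h=.011*abs(n@tx)+.0145*abs(n@ty)
    P=H+.072*u-(.007+h)*n
    d=R.T@(np.array([*P,s['position'][2]])-s['position'])/.04
    print(a,d.round(2))
c=cam('side','side2.png');cam('wrist','wrist2.png')"
```

```text
t 5.425 [0.555  0.1261 0.0513] [-180.     0.    67.6] F [-0.  -0.3  0.1] -> [-1.42  1.96  0.03]
85 [ 0.01  0.06 -0.  ]
95 [-0.   -0.25  0.  ]
105 [-0.07 -0.57  0.  ]
115 [-0.21 -0.88  0.  ]
125 [-0.41 -1.17  0.  ]
135 [-0.67 -1.42  0.  ]
145 [-0.98 -1.62  0.  ]
155 [-1.34 -1.76  0.  ]
165 [-1.63 -1.83  0.  ]
```

View pics/wrist2.png

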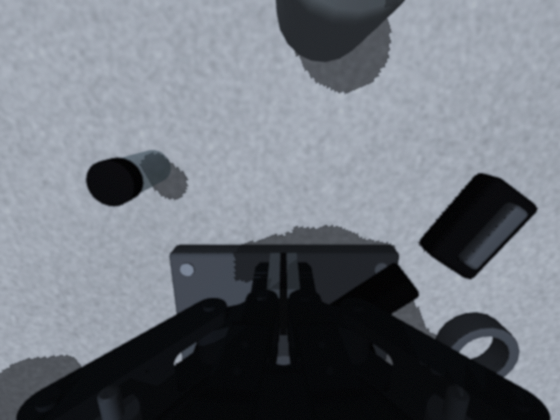

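View pics/side2.png

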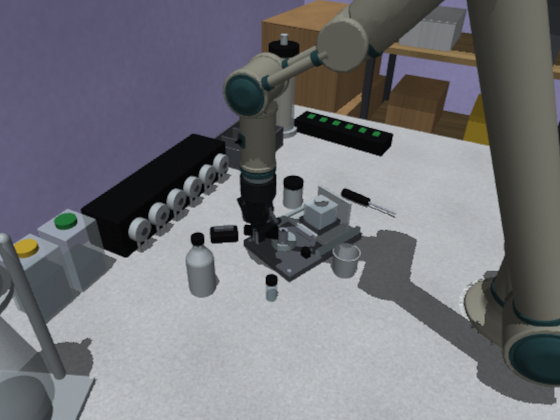

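```bash
python3 - <<'E'
from h import *
c=cam('top');w=cam('wrist');s=cam('side')
pickle.dump(c,open('top2.pkl','wb'));pickle.dump(s,open('side2.pkl','wb'))
i=np.hstack([cv2.resize(c['pixels'][150:280,190:320,::-1],(400,400),interpolation=2),cv2.resize(s['pixels'][190:290,230:330,::-1],(400,400),interpolation=2)])
cv2.imwrite('pics/z2.png',i)
for p in [(397,264),(418,296)]: print(ray(w,*p,.073).round(3))
print('tcp in wrist',proj(w,state()['position']),'hub',proj(w,[.527,.056,.073]))
E
```

```text
[0.614 0.101 0.073]
[0.619 0.077 0.073]
tcp in wrist (np.float64(283.9), np.float64(246.6)) hub (np.float64(282.2), np.float64(372.1))
```

View pics/z2.png

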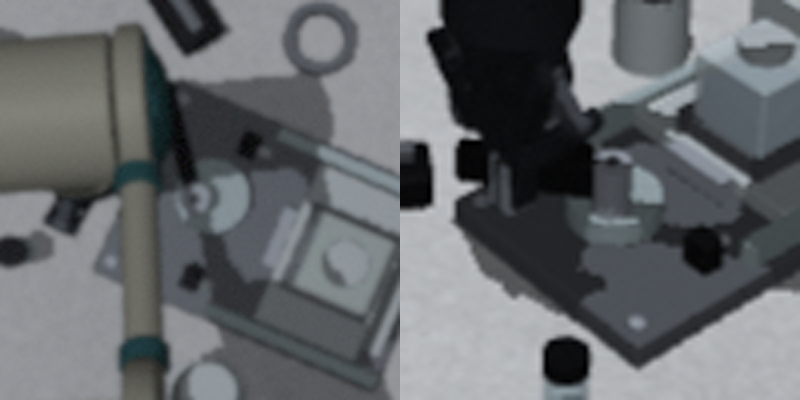

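The images show the finger on the far (CCW) side of the lever, while the lever itself hardly moved and still sits at about 20° world. I don't have an explanation for that yet. I'll lift over it, go back, descend lower, and push in small steps while watching the force.

carry_out([
  [0,0,0,0,0,-0.6,0],
  [0,0,0,0,0,-1.2,0],
  [0,0,0,0,0,-1.5,0],
  [0,0,0,-0.5,0.7,-1.5,0],
  [0,0,0,-1,1.4,-1.5,0],
  [0,0,0,-1.5,2,-1.5,0],
  [0,0,0,-1.5,2,-1.5,0],
  [0,0,0,-1.5,2,-1.5,0],
])

```text
time_s: 6.68
position: [0.6065, 0.04, 0.1107]
ee_rot: [-3.14, 0.0, 1.179]
force: [0.0, -0.1, -0.8]
gripper_width: 0.001
```

```bash
python3 - <<'E'
from h import *
to([.607,.0376,.04])
w=cam('wrist','wrist3.png');c=cam('side')
i=cv2.resize(c['pixels'][190:290,230:330,::-1],(560,560),interpolation=2);cv2.imwrite('pics/side3.png',i)
E
```

```text
t 6.675 [0.6065 0.04   0.1107] [-179.9    0.    67.5] F [ 0.  -0.1 -0.8] -> [-0.05  0.04  1.77]
```

View pics/wrist3.png

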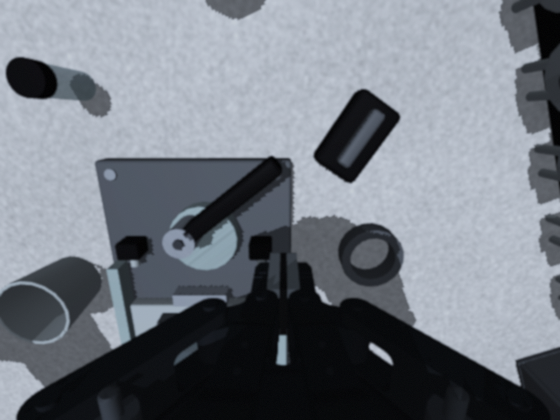

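View pics/side3.png

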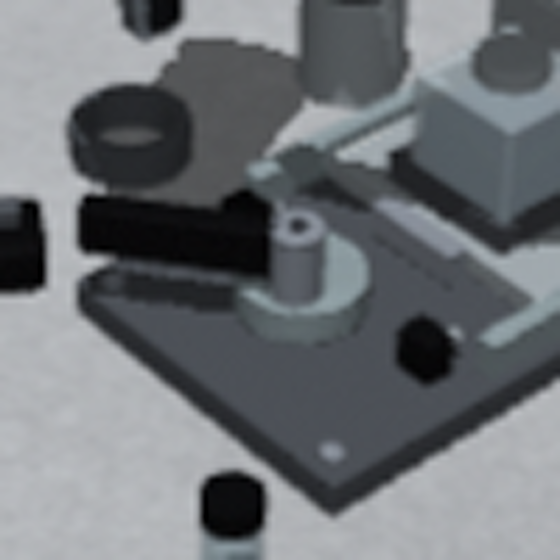

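carry_out([
  [0,0,0,0,0,0.5,0],
  [0,0,0,0,0,1,0],
  [0,0,0,0,0,1.5,0],
  [0,0,0,0,0,1.8,0],
  [0,0,0,0,0,1.8,0],
  [0,0,0,0,0,1.8,0],
])

```text
time_s: 7.52
position: [0.6079, 0.0399, 0.04]
ee_rot: [3.14, -0.0, 1.18]
force: [0.9, 0.4, 0.7]
gripper_width: -0.0
```

```bash
python3 - <<'E'
from h import *
to([.607,.0376,.04])
w=cam('wrist','wrist4.png');c=cam('side')
i=cv2.resize(c['pixels'][190:290,220:320,::-1],(560,560),interpolation=2);cv2.imwrite('pics/side4.png',i)
p=np.array(proj(c,state()['position']));print((p-[220,190])*5.6)
E
```

```text
t 7.525 [0.6079 0.0399 0.04  ] [179.9  -0.   67.6] F [0.9 0.4 0.7] -> [-0.06  0.    0.  ]
[208.88 208.32]
```

View pics/side4.png

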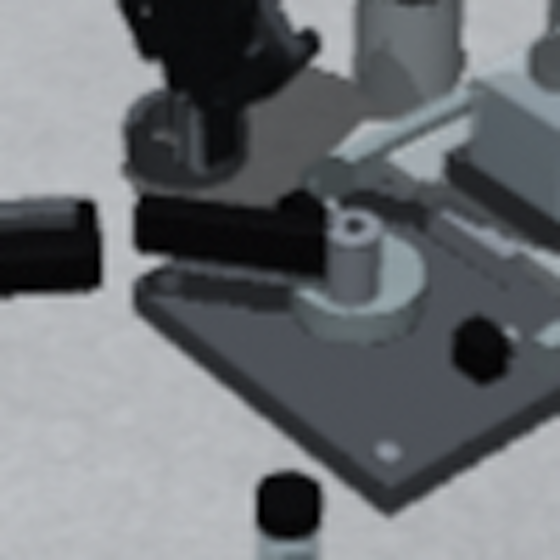

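View pics/wrist4.png

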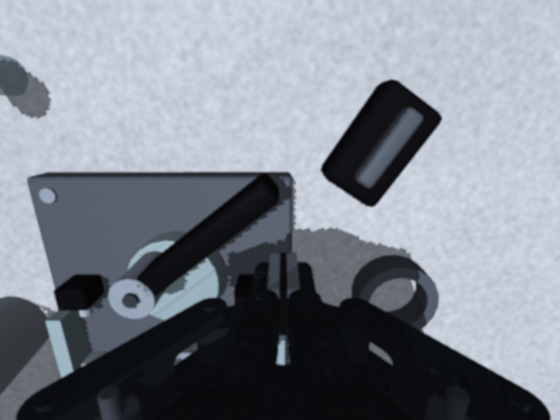

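carry_out([
  [0,0,0,0.2,-0.2,0,0],
  [0,0,0,0.3,-0.26,0,0],
  [0,0,0,0.4,-0.32,0,0],
  [0,0,0,0.5,-0.36,0,0],
  [0,0,0,0.6,-0.4,0,0],
])

```text
time_s: 8.25
position: [0.6012, 0.0672, 0.0393]
ee_rot: [-3.141, 0.002, 1.18]
force: [-0.8, -5.4, 0.9]
gripper_width: -0.002
```

```bash
python3 - <<'E'
from h import *
to([.607,.0376,.04])
w=cam('wrist','wrist5.png');c=cam('side')
i=cv2.resize(c['pixels'][190:290,220:320,::-1],(560,560),interpolation=2);cv2.imwrite('pics/side5.png',i)
E
```

```text
t 8.25 [0.6012 0.0672 0.0393] [-1.80e+02  1.00e-01  6.76e+01] F [-0.8 -5.4  0.9] -> [-0.63  0.42 -0.02]
```

View pics/side5.png

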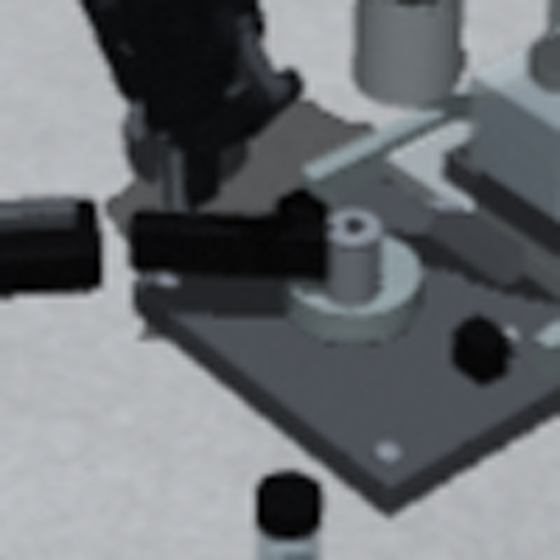

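View pics/wrist5.png

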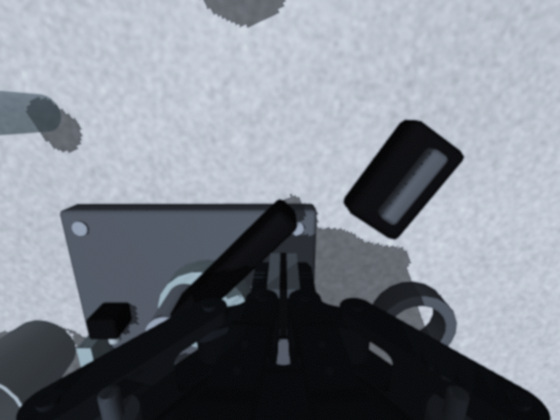

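Now there is contact: 5.4 N, and the lever is moving. The lever end in the wrist view is near (288,212). I'll continue in small steps.

```bash
cat >> h.py <<'E'
def plan(a0,a1,st=5,r=.072,H=(.527,.056)):
    s=state();R=Ro.from_euler('xyz',s['ee_rot']).as_matrix();H=np.array(H);tx=R[:2,0];ty=R[:2,1]
    for a in range(a0,a1+1,st):
        t=np.radians(a);u=np.array([np.cos(t),np.sin(t)]);n=np.array([-u[1],u[0]])
        h=.011*abs(n@tx)+.0145*abs(n@ty); P=H+r*u-(.007+h)*n
        print(a,(R.T@(np.array([*P,s['position'][2]])-s['position'])/.04).round(2)[:2])
E
python3 - <<'E'
from h import *
w=cam('wrist')
e=ray(w,288,213,.07);print(e.round(3)); H=np.array([.527,.056]);d=e[:2]-H;a=np.arctan2(d[1],d[0]);print(np.degrees(a),np.linalg.norm(d))
p=np.array(state()['position'][:2])-H;u=np.array([np.cos(a),np.sin(a)]);print('along',p@u,'off',p@np.array([-u[1],u[0]]))
plan(20,85)
E
```

```text
[0.615 0.097 0.07 ]
24.660229770708778 0.09722454491085872
along 0.07270946032383652 off -0.020329423407631067
20 [-0.23  0.14]
25 [-0.08  0.07]
30 [ 0.06 -0.01]
35 [ 0.19 -0.11]
40 [ 0.32 -0.22]
45 [ 0.44 -0.35]
50 [ 0.55 -0.49]
55 [ 0.64 -0.64]
60 [ 0.72 -0.81]
65 [ 0.79 -0.98]
70 [ 0.84 -1.14]
75 [ 0.87 -1.28]
80 [ 0.9  -1.42]
85 [ 0.91 -1.57]
```

carry_out([
  [0,0,0,0.12,-0.06,0,0],
  [0,0,0,0.25,-0.16,0,0],
  [0,0,0,0.38,-0.28,0,0],
  [0,0,0,0.5,-0.42,0,0],
  [0,0,0,0.5,-0.42,0,0],
])

```text
time_s: 9.02
position: [0.5937, 0.094, 0.0394]
ee_rot: [3.142, -0.001, 1.18]
force: [0.7, -2.1, 0.9]
gripper_width: -0.002
```

```bash
python3 - <<'E'
from h import *
plan(45,125,10)
w=cam('wrist','wrist6.png');to([.6,.04,.04])
E
```

```text
45 [-0.09  0.08]
55 [ 0.12 -0.21]
65 [ 0.26 -0.55]
75 [ 0.35 -0.85]
85 [ 0.38 -1.14]
95 [ 0.37 -1.46]
105 [ 0.3  -1.77]
115 [ 0.16 -2.08]
125 [-0.04 -2.37]
t 9.075 [0.5938 0.094  0.0394] [-1.80e+02 -1.00e-01  6.76e+01] F [ 0.2 -2.6  0.7] -> [-1.19  0.66 -0.02]
```

View pics/wrist6.png

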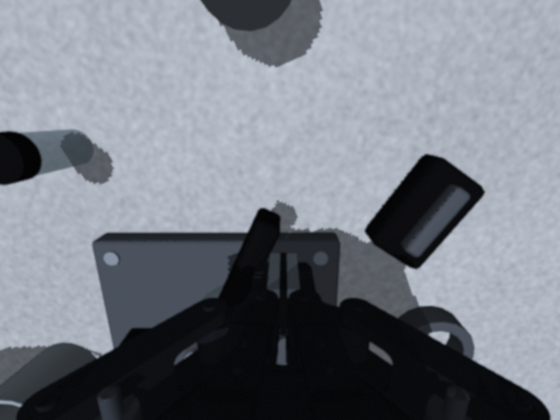

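The lever is turning: its end is now at (267,212). Continuing.

carry_out([
  [0,0,0,0.06,-0.1,0,0],
  [0,0,0,0.14,-0.24,0,0],
  [0,0,0,0.2,-0.4,0,0],
  [0,0,0,0.26,-0.55,0,0],
  [0,0,0,0.31,-0.7,0,0],
  [0,0,0,0.35,-0.85,0,0],
  [0,0,0,0.37,-1,0,0],
  [0,0,0,0.38,-1.14,0,0],
  [0,0,0,0.38,-1.14,0,0],
])

```text
time_s: 10.2
position: [0.5573, 0.1249, 0.0393]
ee_rot: [3.141, -0.001, 1.18]
force: [3.2, -3.1, 0.5]
gripper_width: -0.001
```

```bash
python3 - <<'E'
from h import *
plan(75,165,10)
w=cam('wrist','wrist7.png');to([.6,.04,.04])
E
```

```text
75 [-0.02  0.29]
85 [ 0.02 -0.01]
95 [ 0.   -0.32]
105 [-0.07 -0.64]
115 [-0.2  -0.95]
125 [-0.4  -1.24]
135 [-0.67 -1.49]
145 [-0.98 -1.69]
155 [-1.33 -1.82]
165 [-1.62 -1.89]
t 10.25 [0.5573 0.1249 0.0393] [-180.    -0.    67.6] F [ 1.4 -2.6 -0.2] -> [-1.56  1.8  -0.02]
```

View pics/wrist7.png

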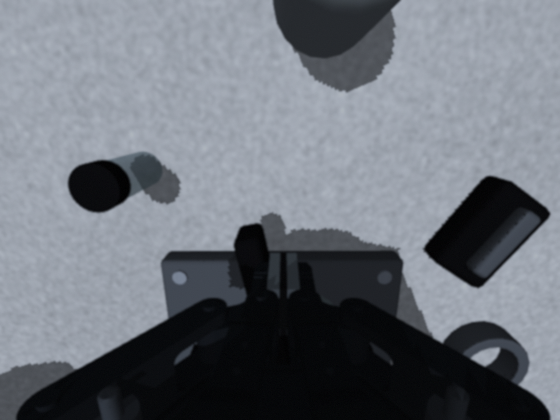

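The lever end is at (252,235), just left of the finger and roughly along dock x. Continuing.

carry_out([
  [0,0,0,0,-0.16,0,0],
  [0,0,0,0,-0.32,0,0],
  [0,0,0,-0.03,-0.48,0,0],
  [0,0,0,-0.07,-0.64,0,0],
  [0,0,0,-0.13,-0.8,0,0],
  [0,0,0,-0.2,-0.95,0,0],
  [0,0,0,-0.3,-1.1,0,0],
  [0,0,0,-0.4,-1.24,0,0],
  [0,0,0,-0.53,-1.37,0,0],
  [0,0,0,-0.67,-1.49,0,0],
  [0,0,0,-0.67,-1.49,0,0],
])

```text
time_s: 11.62
position: [0.4928, 0.1234, 0.0396]
ee_rot: [3.141, -0.003, 1.178]
force: [4.2, 1.4, 0.2]
gripper_width: -0.001
```

```bash
python3 - <<'E'
from h import *
plan(125,175,10)
w=cam('wrist','wrist8.png');to([.6,.04,.04])
c=cam('top');i=cv2.resize(c['pixels'][150:290,180:350,::-1],(680,560),interpolation=2);cv2.imwrite('pics/top8.png',i)
E
```

```text
125 [0.25 0.24]
135 [-0.02 -0.01]
145 [-0.33 -0.21]
155 [-0.69 -0.34]
165 [-0.97 -0.41]
175 [-1.25 -0.45]
t 11.675 [0.4928 0.1233 0.0396] [ 1.80e+02 -1.00e-01  6.75e+01] F [ 4.   1.5 -0. ] -> [-0.9   3.27 -0.01]
```

View pics/wrist8.png

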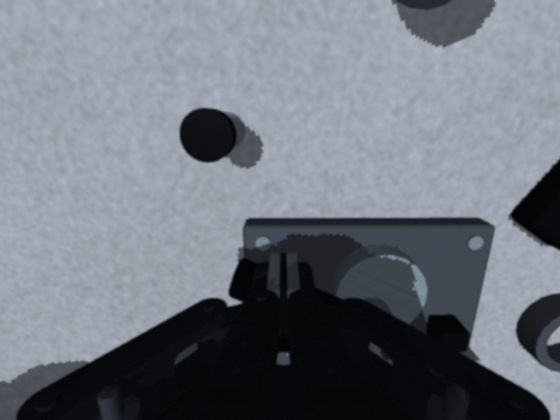

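View pics/top8.png

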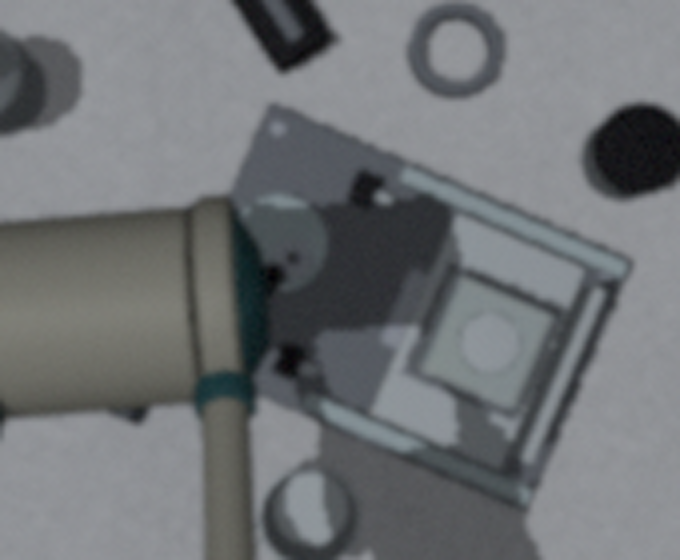

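carry_out([
  [0,0,0,-0.16,-0.11,0,0],
  [0,0,0,-0.33,-0.21,0,0],
  [0,0,0,-0.5,-0.28,0,0],
  [0,0,0,-0.62,-0.32,0,0],
  [0,0,0,-0.75,-0.36,0,0],
  [0,0,0,-0.8,-0.38,0,0],
  [0,0,0,-0.8,-0.38,0,0],
])

```text
time_s: 12.6
position: [0.4657, 0.0986, 0.0394]
ee_rot: [-3.141, -0.0, 1.179]
force: [2.9, 1.7, 1.1]
gripper_width: 0.003
```

```bash
python3 - <<'E'
from h import *
w=cam('wrist','wrist9.png');to([.6,.04,.04])
c=cam('side');i=cv2.resize(c['pixels'][180:320,200:370,::-1],(680,560),interpolation=2);cv2.imwrite('pics/side9.png',i)
E
```

```text
t 12.65 [0.4657 0.0986 0.0393] [-180.     0.    67.6] F [3.8 2.8 0.7] -> [-0.07  3.66 -0.02]
```

View pics/wrist9.png

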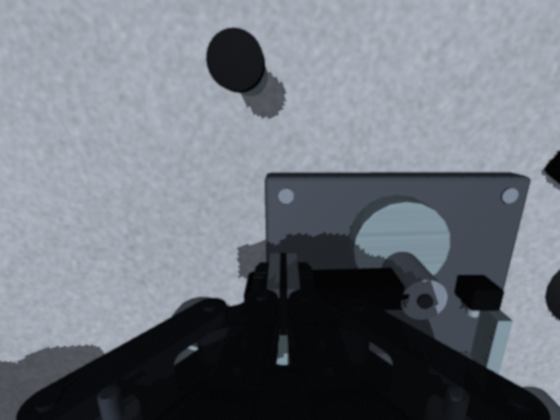

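View pics/side9.png

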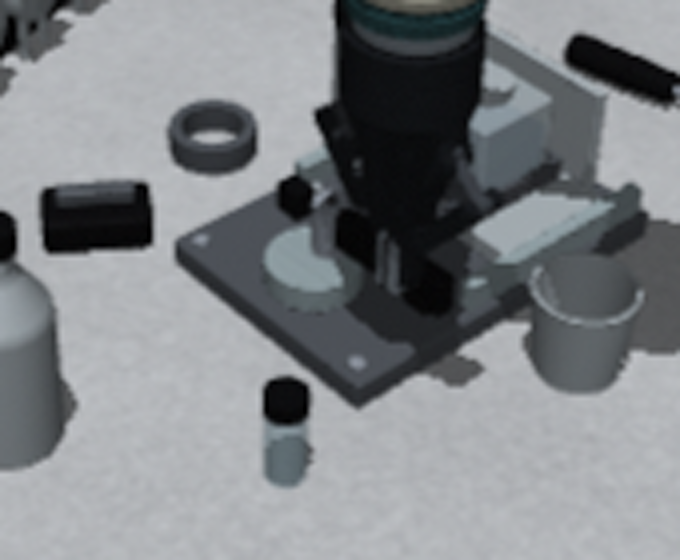

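```bash
python3 - <<'E'
from h import *
w=cam('wrist')
a=ray(w,318,270,.073);b=ray(w,388,268,.073);d=a-b;print('lever edge',np.degrees(np.arctan2(d[1],d[0])))
a=ray(w,272,175,.02);b=ray(w,522,175,.02);d=a-b;print('dock front',np.degrees(np.arctan2(d[1],d[0])))
h=ray(w,425,299,.073);e=ray(w,403,238,.039);d=e-h;print('hub',h,'disc',np.degrees(np.arctan2(d[1],d[0])),np.linalg.norm(d[:2]))
E
```

```text
lever edge 159.47161025139974
dock front 157.62578408337785
hub [0.5285574  0.05685147 0.073     ] disc 70.75073095021713 0.020305662508507228
```

Cam reads about -0.03 rad (lever 159.5°, dock y 157.6°), and the disc's long side faces forward. I'll back off, lift, and go behind the push plate.

carry_out([
  [0,0,0,0.2,0,0,0],
  [0,0,0,0.4,0,0,0],
  [0,0,0,0.5,0,-0.7,0],
  [0,0,0,0.5,0,-1.6,0],
  [0,0,0,0.5,0,-2.5,0],
  [0,0,0,0.5,0,-3.4,0],
  [0,0,0,0.5,0,-3.6,0],
  [0,0,0,0.5,0,-3.6,0],
])

```text
time_s: 13.75
position: [0.4728, 0.1171, 0.1828]
ee_rot: [-3.141, 0.001, 1.18]
force: [0.3, -0.2, -1.1]
gripper_width: -0.0
```

```bash
python3 - <<'E'
from h import *
to([.444,-.144,.18])
w=cam('wrist','wrist10.png')
E
```

```text
t 13.75 [0.4728 0.1171 0.1828] [-179.9    0.    67.6] F [ 0.3 -0.2 -1.1] -> [-6.31  1.82  0.07]
```

View pics/wrist10.png

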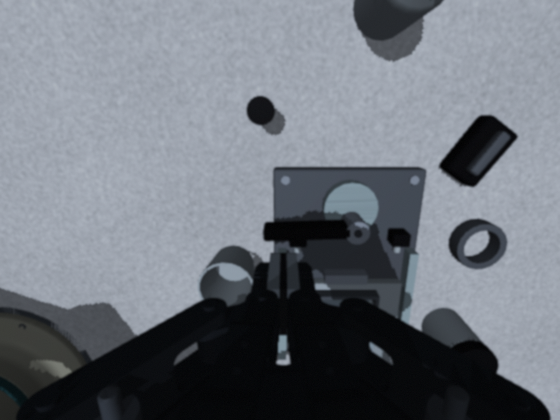

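The lever now runs (265,231) to (348,231), parallel to the dock front edge, so the cam is at its low point. Now to behind the plate.

carry_out([
  [0,0,0,-0.7,0.2,0,0],
  [0,0,0,-1.5,0.45,0,0],
  [0,0,0,-2.3,0.7,0,0],
  [0,0,0,-3.1,0.9,0,0],
  [0,0,0,-3.9,1.1,0,0],
  [0,0,0,-4.7,1.35,0,0],
  [0,0,0,-5.5,1.6,0,0],
  [0,0,0,-6.1,1.8,0,0],
  [0,0,0,-6.4,1.8,0,0],
  [0,0,0,-6.4,1.8,0,0],
  [0,0,0,-6.4,1.8,0,0],
])

```text
time_s: 15.18
position: [0.442, -0.1461, 0.1829]
ee_rot: [-3.141, -0.001, 1.18]
force: [-0.3, 0.3, -0.1]
gripper_width: -0.001
```

```bash
python3 - <<'E'
from h import *
to([.444,-.144,.055])
w=cam('wrist','wrist11.png');c=cam('side','side11.png')
E
```

```text
t 15.175 [ 0.442  -0.1461  0.1829] [-179.9   -0.    67.6] F [-0.3  0.3 -0.1] -> [0.07 0.03 3.2 ]
```

View pics/wrist11.png

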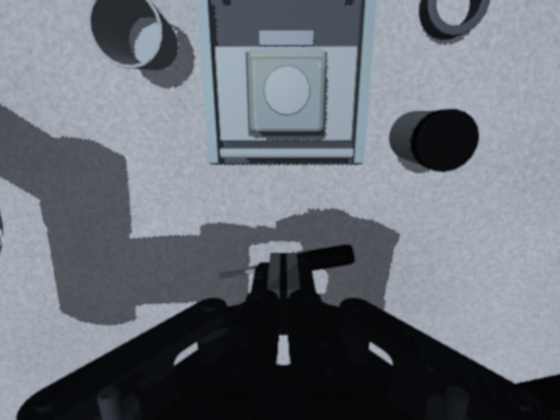

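View pics/side11.png

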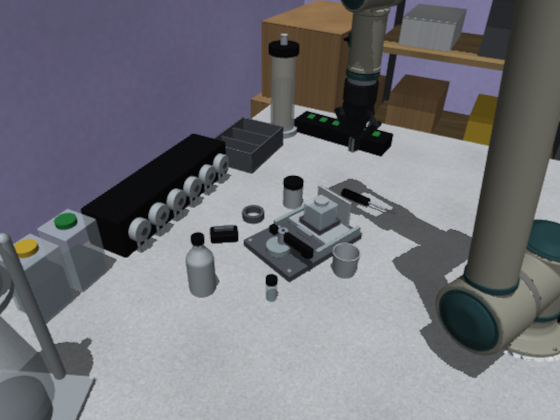

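The finger (column 283) is in line with the plate's middle (about 288) and clearly behind it. Descending.

carry_out([
  [0,0,0,0,0,0.8,0],
  [0,0,0,0,0,1.6,0],
  [0,0,0,0,0,2.4,0],
  [0,0,0,0,0,3,0],
  [0,0,0,0,0,3.2,0],
  [0,0,0,0,0,3.2,0],
  [0,0,0,0.3,0,3.2,0],
  [0,0,0,0.5,0,3.2,0],
  [0,0,0,0.6,0,3.2,0],
  [0,0,0,0.6,0,3.2,0],
])

```text
time_s: 16.52
position: [0.4517, -0.1246, 0.0556]
ee_rot: [3.141, 0.0, 1.18]
force: [-0.0, -0.9, 0.1]
gripper_width: -0.002
```

```bash
python3 - <<'E'
from h import *
to([.459,-.107,.055])
w=cam('wrist','wrist12.png');c=cam('side')
i=cv2.resize(c['pixels'][150:290,240:410,::-1],(680,560),interpolation=2);cv2.imwrite('pics/side12.png',i)
E
```

```text
t 16.525 [ 0.4517 -0.1246  0.0556] [180.    0.   67.6] F [-0.  -0.9  0.1] -> [0.48 0.   0.01]
```

View pics/wrist12.png

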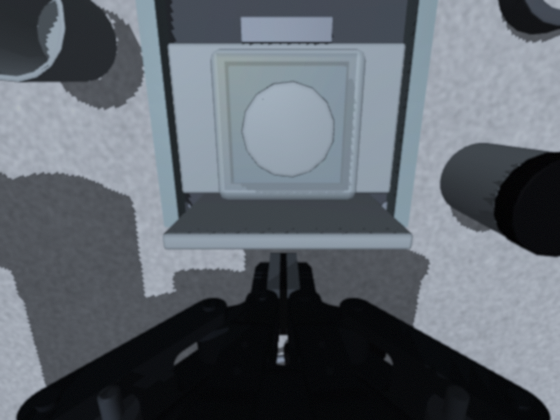

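View pics/side12.png

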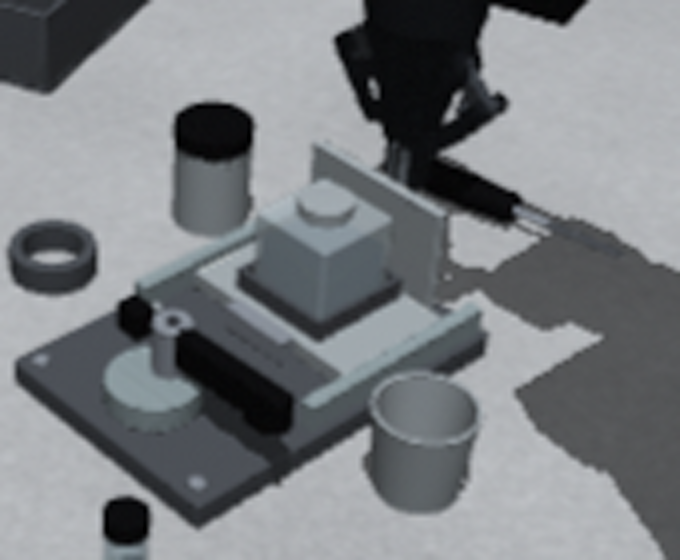

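carry_out([
  [0,0,0,0.1,0,0,0],
  [0,0,0,0.2,0,0,0],
  [0,0,0,0.3,0,0,0],
  [0,0,0,0.4,0,0,0],
  [0,0,0,0.5,0,0,0],
  [0,0,0,0.6,0,0,0],
  [0,0,0,0.65,0,0,0],
  [0,0,0,0.65,0,0,0],
])

```text
time_s: 17.62
position: [0.4616, -0.1004, 0.0552]
ee_rot: [-3.142, -0.001, 1.179]
force: [-1.2, -1.3, -0.6]
gripper_width: -0.002
```

```bash
python3 - <<'E'
from h import *
to([.459,-.107,.055])
w=cam('wrist','wrist13.png');c=cam('side')
i=cv2.resize(c['pixels'][150:290,240:410,::-1],(680,560),interpolation=2);cv2.imwrite('pics/side13.png',i)
E
```

```text
t 17.625 [ 0.4616 -0.1004  0.0552] [-180.    -0.    67.6] F [-1.2 -1.3 -0.6] -> [-0.18  0.    0.01]
```

View pics/side13.png

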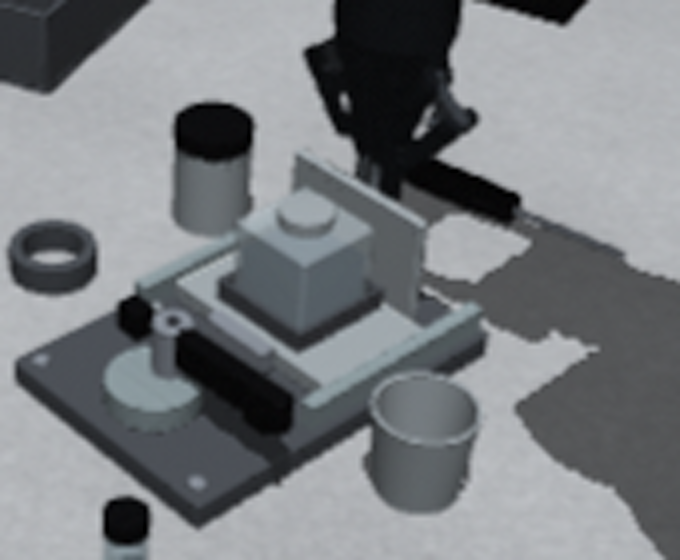

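The carriage has moved roughly 15 mm with the canister riding along, and the lever hasn't moved. Keep pushing.

carry_out([
  [0,0,0,0.1,0,0,0],
  [0,0,0,0.2,0,0,0],
  [0,0,0,0.3,0,0,0],
  [0,0,0,0.4,0,0,0],
  [0,0,0,0.5,0,0,0],
  [0,0,0,0.6,0,0,0],
  [0,0,0,0.65,0,0,0],
  [0,0,0,0.65,0,0,0],
])

```text
time_s: 18.73
position: [0.4715, -0.0763, 0.0553]
ee_rot: [-3.142, -0.001, 1.179]
force: [-1.5, -1.1, 0.4]
gripper_width: 0.001
```

```bash
python3 - <<'E'
from h import *
to([.459,-.107,.055])
c=cam('side')
i=cv2.resize(c['pixels'][150:290,240:410,::-1],(680,560),interpolation=2);cv2.imwrite('pics/side14.png',i)
E
```

```text
t 18.725 [ 0.4715 -0.0763  0.0553] [-180.    -0.    67.6] F [-1.5 -1.1  0.4] -> [-0.83  0.    0.01]
```

View pics/side14.png

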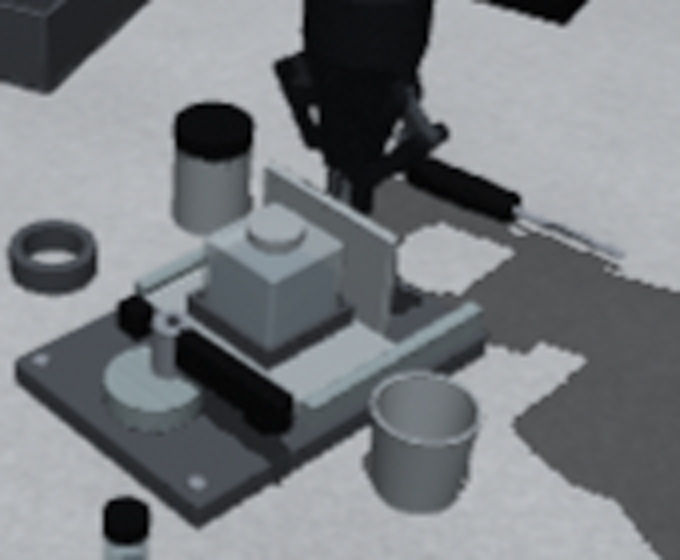

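carry_out([
  [0,0,0,0.05,0,0,0],
  [0,0,0,0.1,0,0,0],
  [0,0,0,0.15,0,0,0],
  [0,0,0,0.15,0,0,0],
])

```text
time_s: 19.27
position: [0.4736, -0.071, 0.0553]
ee_rot: [-3.141, -0.0, 1.179]
force: [-1.1, -2.1, 0.3]
gripper_width: -0.003
```

carry_out([
  [0,0,0,0.03,0,0,0],
  [0,0,0,0.06,0,0,0],
  [0,0,0,0.06,0,0,0],
])

```text
time_s: 19.65
position: [0.4741, -0.0699, 0.0553]
ee_rot: [-3.141, 0.002, 1.18]
force: [-2.2, -5.1, 1.2]
gripper_width: -0.0
```

carry_out([
  [0,0,0,0.03,0,0,0],
  [0,0,0,0.06,0,0,0],
  [0,0,0,0.06,0,0,0],
])

```text
time_s: 20.02
position: [0.4741, -0.0699, 0.0554]
ee_rot: [-3.141, 0.006, 1.182]
force: [-5.5, -11.8, 2.0]
gripper_width: -0.0
```

The carriage has stopped: force rises to 13 N with no movement, so it's against the hard stop. I'll back off and check by eye.

carry_out([
  [0,0,0,-0.1,0,0,0],
  [0,0,0,-0.4,0,0,0],
  [0,0,0,-0.8,0,0,0],
  [0,0,0,-1.3,0,0,0],
  [0,0,0,-1.6,0,0,0],
  [0,0,0,-1.7,0,-0.7,0],
  [0,0,0,-1.7,0,-1.6,0],
  [0,0,0,-1.7,0,-2.5,0],
  [0,0,0,-1.7,0,-3.3,0],
  [0,0,0,-1.7,0,-3.5,0],
  [0,0,0,-1.7,0,-3.5,0],
  [0,0,0,-1.7,0,-3.5,0],
])

```text
time_s: 21.52
position: [0.4485, -0.1293, 0.1938]
ee_rot: [-3.139, -0.0, 1.179]
force: [-0.2, -0.2, 0.1]
gripper_width: -0.0
```

```bash
python3 - <<'E'
from h import *
to([.459,-.107,.055])
c=cam('side');t=cam('top');w=cam('wrist','wrist15.png')
pickle.dump(t,open('top15.pkl','wb'));pickle.dump(c,open('side15.pkl','wb'))
i=np.hstack([cv2.resize(t['pixels'][160:290,210:340,::-1],(400,400),interpolation=2),cv2.resize(c['pixels'][180:280,240:340,::-1],(400,400),interpolation=2)]);cv2.imwrite('pics/z15.png',i)
E
```

```text
t 21.525 [ 0.4485 -0.1293  0.1938] [-179.8   -0.    67.6] F [-0.2 -0.2  0.1] -> [0.62 0.04 3.47]
```

View pics/z15.png

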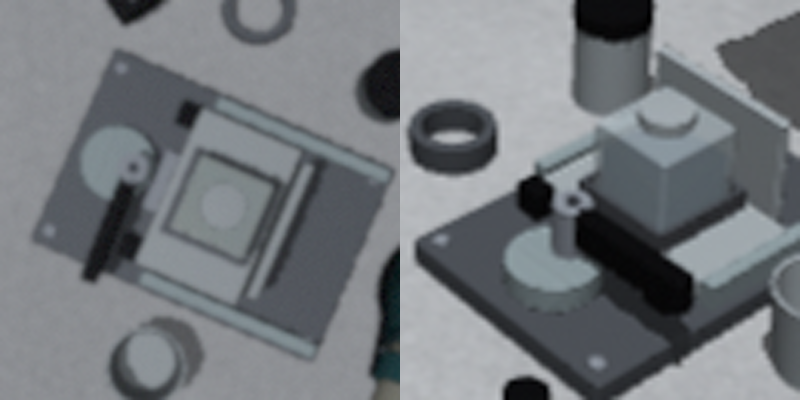

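View pics/wrist15.png

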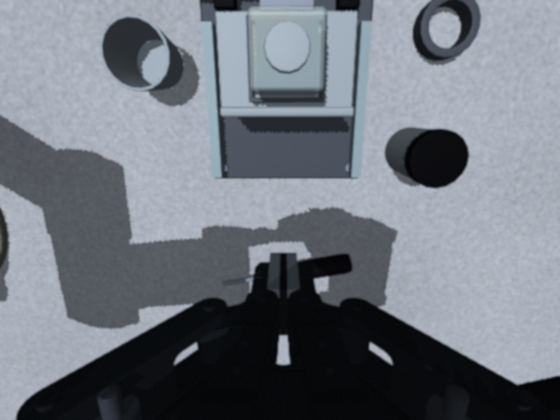

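```bash
python3 - <<'E'
from h import *
t=L('top15.pkl');k=.325
z=lambda u,v,h:ray(t,210+u*k,160+v*k,h)
o=L('top0.pkl')
a=(z(318,162,.105)+z(255,295,.105))/2
b=(ray(o,150+606*.3,130+304*.3,.105)+ray(o,150+541*.3,130+450*.3,.105))/2
d=np.array([.383,.924,0]);print('plate adv',(a-b)@d, 'cap adv',(z(224,206,.108)-ray(o,150+509*.3,130+352*.3,.108))@d)
h=z(132,167,.073);e=z(92,278,.073);v=e-h;print('lever',np.degrees(np.arctan2(v[1],v[0])),np.linalg.norm(v))
E
```

```text
plate adv 0.04838331120521258 cap adv 0.05006974372728303
lever 161.62640785788943 0.09091799962003978
```

```bash
python3 -c "
from h import *
print(job_done())"
```

```text
the job is handed in; nothing more can be done
None
```

I turned the cam to its low point with the shut fingertips, then pushed the carriage home. I handed the job in at about 21.6 s; no verdict is reported.

**Last checks**
- **Cam:** The wrist view before the push put it at about -0.03 rad. The top view afterwards gave about -0.07 rad. The limit is ±0.5 rad.
- **Carriage:** The push plate advanced about 48 mm and the canister cap about 50 mm in the top views. The plate figure is less certain, because it is only about 1 mm above the 47 mm limit and the camera calibration is good to about 2 mm. At the end the push force rose to 13 N with no movement, and the carriage front lies against both stop blocks in the pictures.
- **Canister and bystanders:** The canister looks upright and seated. I saw no bystander displaced in the views, but I did not measure their positions again.
- **Arm:** It is clear of everything, with about zero force on the tool.

**What went wrong on the way:** The first lever sweep, with the tip at 51 mm, left the finger on the far side of the lever. The lever had hardly turned, and I did not find out why. I lifted back over it and repeated the push with the tip at 40 mm in small, checked steps, and that turned it. In that push the finger's centre ran about 5 mm closer to the lever than I had worked out from the given gripper sizes.

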